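Hold the soap dish under the basin tap

ROBOT

A 6-joint arm with a two-finger parallel gripper is mounted at the origin on the work surface. World frame = base frame: x ahead of the robot, y to its left, z up, the work surface at z = 0. Lengths are in mm, angles in rad, forces in N, time in s.
With the tool pointing down it reaches from about 400 to 925 mm from the base axis. Payload 12.5 kg.
Tool frame: the origin (TCP) lies midway between the tips of the shut fingers; the grasp point (between the pads) lies 19 mm behind it (env.pinch_z is the z of the grasp point in the tool frame, in mm); z points along the fingers, y is the line along which they close (so a half turn about z gives the same grasp; the last joint's range is limited). The gripper opens to 95 mm and grips with 3 to 60 N. Pads are 20 mm wide; open, the fingers measure 119 mm over their backs; the gripper's body (75 mm by 180 mm) begins 59 mm behind the grasp point.
Start: joints at [0.995, 0.491, 1.559, -0, 1.092, -0.106], TCP at [282.93, 557.313, 214.661] pointing down, gripper open.
Joint ranges: [-3.1, 3.1], [-0.84, 2.19], [0.05, 2.79], [-1.13, 4.28], [0.06, 2.93], [-2.69, 2.69]. Speed limits (rad/s): [2.22, 2.22, 2.79, 3.14, 3.14, 3.14].

INTERFACE

Orientations are given as [roll, pitch, yaw] about the fixed x, y, z axes, in that order (R = Rz(yaw) Ry(pitch) Rx(roll)).
In Python, from cell import env, eyes gives the robot as it stands.
- The arm moves only by the shell command python3 -m inch 'ROWS'. ROWS is JSON, a list of rows, each a list of 3 entries, a list of its own where there are three numbers: the shift along the tool's x, y, z in units of 60 mm (1.0 is 60 mm), then the turn about the tool's z in units of 5 degrees (1.0 is 5 degrees), then the closure, from -1 (fully open) to 1 (shut). In form: [[[tx, ty, tz], turn, claw], ...]. A call has exactly 10 rows; each row shifts and turns the commanded pose from where the row before left it, along the tool's axes as they then stand; what a row does not reach is not made up. A row lasts 1/8 s, in which the tool goes at most 62.5 mm and 10.7 degrees, less where a joint would pass 70% of its speed; a pose out of reach is approached as far as the arm can. A call is refused whole if a number of a shift passes 1 or a number of a turn 1, either way. A call with a gripper value outside its range is refused whole. The fingers move at their own pace and stop on an object; the grip force is fixed at half the most. Time passes only in rows, so rows that do not move let the fingers close, or fill a call up. It gives the time, the measured TCP pose, the force, the opening and the grip force at its end, in the units of the state.
- env.state(): the state, without advancing time (a new reading comes with each control period).
- eyes.read_camera(name): name is "scene" or "top" or "wrist"; returns a dict with "pixels" (400x640x3 uint8, red, green, blue), "fx", "fy", "cx", "cy" (pixels), "extrinsics" (4x4, takes a point from world to camera coordinates). Camera axes: x right, y down, z forward; pixel columns grow to the right and rows downward; lengths in mm; the calibration is good to about 2 mm. A picture is of the moment at which its call begins. There is no depth.
- env.job_done(): hands the job in; it is judged then, once.
Trained networks look in a picture, given as the dict that the camera call returned (one of the last four; its "shot" number tells which), for a name from the list of things; names that differ only in an ending like _2 or _b are one class to them, and where a whole thing is asked for, a point or a joint stands for the part that bears it (a point fixed in the world has none). Each returns a list of dicts, best first, with "score" (0 to 1); they miss things now and then, are a little off and sometimes report something else, mostly with a low value. They report only what shows in the picture. A call takes as long as a camera call. They do not tell look-alikes from the thing itself.
- eyes.boxes_of(name, picture): "centre" ([row, column] in pixels, amid what is visible of it).
- eyes.cut_out(name, picture): "mask" (400x640 bool, what is visible of it) and "centre" ([row, column] in pixels, amid what is visible of it).
- eyes.spot_point(name, picture): "centre" ([row, column] in pixels: a listed point, or the origin of a listed thing).
The state is a dict: "t": time; "joints": joint angles; "qvel": joint speeds; "tau": joint torques, N m; "eef_pos": TCP position; "tcp_rot": TCP orientation; "ft_force": force on the tool from outside, world axes, zero at the start; "moment": the same for the moment, N m; "opening": opening from 0.0 (shut) to 1.0 (fully open); "grip_force": force on a finger pad.
Only numpy, scipy, OpenCV 4.12 (cv2) and the standard library are available. Lean on these libraries where they do the work, as an engineer would, in place of code of your own. Each camera call takes 0.05 s, during which the arm holds its last target. There are 200 camera calls.

TASK

Pick up the white soap dish by its handle, lift it clear of its wooden stand, carry it level over the hand basin and turn it about a quarter turn, so that the middle of the dish is right under the tap's spout and its pouring lip points straight away from the tap, ready for rinsing. Finish while still holding the dish there by its handle, level and still, just above the basin's rim and below the spout. Keep the loose ball of soap in the middle of the dish all the way and do not touch it, do not bump the basin or the tap, and leave everything else where it stands.

Things in the scene. Friction and masses are not known exactly. Their poses are not given: they have to be found in the camera images.
- dish: White glazed round soap dish, loose, 0.12 kg, 134 mm across, rim top 29 mm above its underside, level on the stand at the start. Origin: centre of the flat underside. z is up, x points to the pouring lip, the handle points along -y. It starts with the handle roughly towards the robot and the lip roughly to the robot's right.
- dish_grip (a point): Middle of the handle's free part, at (0, -105, 22) mm in the dish's frame. The handle is an upright flat bar along the dish's y, 12 mm thick along x, from y = -61 to -125 mm, z = 8 to 36 mm: grip it from above, fingers closing along the dish's x.
- dish_lip (a point): Tip of the dish's pouring lip (a beak in the rim), at (88, 0, 23.5) mm in the dish's frame.
- dish_middle (a point): Middle of the dish's inner floor, at (0, 0, 7) mm in the dish's frame; the ball belongs here. The inside is a shallow cone rising 12 degrees outwards from a 10 mm wide flat, so the ball rolls off if the dish tilts by about 12 degrees or is jerked (over 2 m/s2).
- soap_center (a point): Centre of the loose ball of soap, 36 mm diameter, about 25 g, dull olive; it starts in the middle of the dish.
- stand: Fixed round wooden block, 88 mm across, 40 mm high, that carries the dish at the start. Origin: centre of its underside on the table.
- basin: Fixed white rectangular hand basin, 260 mm along its x, 300 mm along its y, open on top, rim 80 mm above the table, walls 12 mm. Origin: centre of its underside. Its x points to the tap side, roughly away from the robot. A 52 mm wide deck along the +x side carries the fixed brass tap.
- outlet (a point): Mouth of the tap's spout, facing down, 205 mm above the table, over x = 0, y = 0 of the basin. Spout 17 mm thick, running to +x, top 239 mm above the table, to a 26 mm thick pillar at (105, 0) mm. Two cross handles at (105, +-55) mm, reach 25 mm, top 124 mm above the table. The tap is fixed. Site axes as the basin's.
- jar: Bystander: small white lidded jar, 54 mm across, 55 mm high, beside the stand; origin centre of underside.
- brush: Bystander: wooden nail brush 35 x 85 mm, 28 mm high, behind the stand; origin centre of underside.
- tumbler: Bystander: glass tumbler 68 mm across, 90 mm high, right of the basin; origin centre of underside.
- saucer: Bystander: plain white round plate without handle or lip, 110 mm across, 16 mm high; origin centre of underside.
- flask: Bystander: amber bottle 52 mm across, 140 mm high, at the left; origin centre of underside.
- tin: Bystander: flat metal tin 90 x 60 mm, 30 mm high, at the near right; origin centre of underside.
Not all that is in view belongs to the job. Of the things that look like the dish, the smallest one is meant.

How it is judged (in metres and radians):
On the way:
1. the dish is lifted clear of its stand with the soap in its middle (height (world z) of dish above 0.07 m and contact force between dish and stand below 0.1 N and contact force between dish and the fingers above 1 N and horizontal distance between soap_center and dish_middle below 0.025 m), for 0.2 s.
At the end, for the whole second after the job is handed in: Fingers alone hold the dish: middle within 20 mm (horizontally) of the spout mouth, underside 86 to 150 mm above the table, lip away from the tap within 15 degrees, tilt under 7 degrees, dish and soap still, soap within 20 mm of the middle (horizontal distance between dish and outlet below 0.02 m and height (world z) of dish between 0.086 and 0.15 m and angle between the x axis of dish and the x axis of basin, either way round below 0.26 rad and x of dish_lip in the frame of basin below -0.04 m and angle between dish's own z axis and vertical below 0.12 rad and horizontal distance between soap_center and dish_middle below 0.02 m and height (world z) of soap_center above 0.1 m and contact force between dish and the fingers above 1 N and contact force between dish and basin below 0.1 N and linear speed of dish below 0.03 m/s and linear speed of soap below 0.05 m/s); the arm keeps its last pose, push and grip.
It fails at once if the soap rolls more than 30 mm from the dish's middle (horizontal distance between soap_center and dish_middle above 0.03 m).
It fails at once if the gripper touches the soap (contact force between any of the arm, the fingers and soap above 0.3 N).
It fails at once if the dish or the robot bumps the basin or tap (over 2 N) (contact force between any of dish, the arm, the fingers and basin above 2 N).
It fails at once if a bystander is moved more than 30 mm or tipped over (distance of any of jar, brush, tumbler, saucer, flask, tin from where it was at the start of the episode above 0.03 m or angle between any of jar, brush, tumbler, saucer, flask, tin's own z axis and vertical above 0.5 rad).
It also fails if it takes over 48 s, if anything falls off the work surface, if the arm or the gripper's body presses on something with over 40 N, if the wrist force passes 120 N, or if a joint passes its speed limit or range.

## Working session

There is one attempt and no reset: what is moved stays moved. The work goes in short steps, Python scripts to look and compute and a shell command to move; the robot and the scene stay as the last step left them, time stands still between calls to the robot, and variables do not carry over. Pictures are saved under pics/ and viewed, at most 10 in all, crops included, and the job is handed in when it is done.

```bash
mkdir -p pics; ls
cat > h.py <<'E'
from cell import env, eyes
import numpy as np, cv2
def ray(p,rc):
    E=np.array(p["extrinsics"]);R,t=E[:3,:3],E[:3,3]
    d=R.T@np.array([(rc[1]-p["cx"])/p["fx"],(rc[0]-p["cy"])/p["fy"],1]);return -R.T@t,d/np.linalg.norm(d)
def atz(p,rc,z):
    o,d=ray(p,rc);return o+d*(z-o[2])/d[2]
def proj(p,X):
    E=np.array(p["extrinsics"]);c=E[:3,:3]@np.array(X,float)+E[:3,3]
    return [p["fy"]*c[1]/c[2]+p["cy"],p["fx"]*c[0]/c[2]+p["cx"]]
def save(p,n): cv2.imwrite("pics/"+n,p["pixels"][:,:,::-1])
E
python3 - <<'E'
from h import *
Z={"dish":40,"dish_grip":62,"dish_lip":63.5,"soap_center":65,"dish_middle":47,"stand":0,"basin":0,"outlet":205,"jar":0,"saucer":0,"flask":0,"tin":0,"tumbler":0,"brush":0}
print(env.state(),env.pinch_z)
for c in ["top","scene"]:
    p=eyes.read_camera(c);save(p,c+"0.png");print(c,ray(p,[200,320]))
    for n,z in Z.items():
        for d in eyes.spot_point(n,p)[:3]: print(n,round(d["score"],2),np.round(d["centre"]),np.round(atz(p,d["centre"],z)))
E
```

```text
pics
{'t': 0.0, 'joints': array([ 9.95353387e-01,  4.91538562e-01,  1.55950483e+00,  2.15289812e-05,
        1.09173257e+00, -1.05607054e-01]), 'qvel': array([ 1.27094186e-03,  2.51566670e-04, -2.50336039e-05, -8.91724427e-04,
        1.61187032e-05, -2.06056292e-04]), 'tau': array([ 1.66871414e-03, -6.12638140e+01, -2.58187670e+01,  6.93396851e-02,
        4.81169473e-02, -1.24829376e-04]), 'eef_pos': array([282.78814715, 557.050891  , 214.05573709]), 'tcp_rot': array([-3.14041795e+00, -1.43720860e-04,  2.67174675e+00]), 'ft_force': array([ 0.53033112,  0.14692227, -0.31827032]), 'moment': array([ 0.03183746, -0.0185605 , -0.01646876]), 'grip_force': 0.0, 'opening': 1.0020398064927944} -18.8
top (array([ 366.00996801,  -10.47353637, 1571.7835608 ]), array([ 0.10675373,  0.0201318 , -0.99408166]))
dish 0.97 [246. 277.] [362. 188.  40.]
dish 0.65 [274. 213.] [260. 430.  40.]
dish 0.63 [183. 268.] [602. 217.  40.]
dish_grip 0.85 [282. 275.] [229. 193.  62.]
dish_grip 0.72 [203. 271.] [521. 204.  62.]
dish_grip 0.57 [253. 185.] [344. 528.  62.]
dish_lip 0.85 [174. 291.] [631. 128.  64.]
[... 1341 characters left out ...]
8 [203. 342.] [396.  68.  64.]
dish_middle 0.76 [252. 383.] [605. 217.  47.]
dish_middle 0.75 [213. 375.] [411. 181.  47.]
dish_middle 0.63 [205. 450.] [315. 434.  47.]
stand 0.65 [263. 383.] [600. 223.   0.]
stand 0.48 [243. 250.] [ 581. -203.    0.]
stand 0.37 [303. 321.] [803.  59.   0.]
basin 0.8 [246. 252.] [ 595. -194.    0.]
outlet 0.75 [190. 251.] [ 584. -189.  205.]
jar 0.88 [279. 422.] [654. 341.   0.]
saucer 0.78 [305. 322.] [808.  62.   0.]
flask 0.81 [243. 454.] [465. 446.   0.]
tin 0.64 [203. 187.] [ 410. -478.    0.]
tin 0.16 [303. 324.] [801.  66.   0.]
tumbler 0.84 [244. 186.] [ 623. -403.    0.]
brush 0.56 [289. 383.] [716. 227.   0.]
brush 0.21 [227. 383.] [420. 212.   0.]
```

View pics/top0.png

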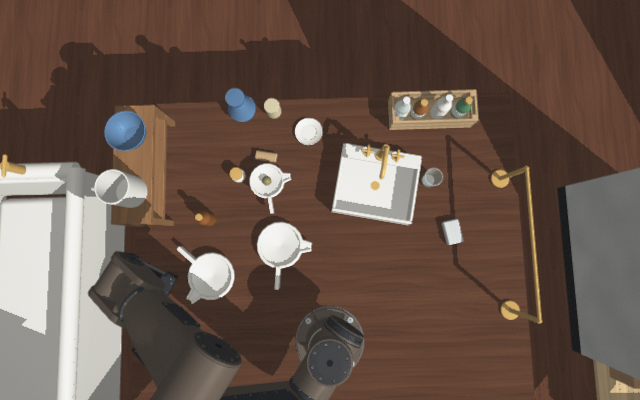

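View pics/scene0.png

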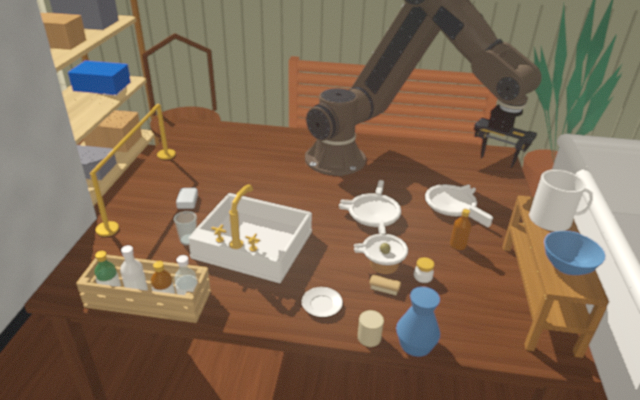

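The small dish with the olive ball (top view, pixel 267,181; handle at 271,203; lip at 289,177) is the target. The basin is at about (377,183), with the spout at (384,165). The two bigger pans are look-alikes. I'm moving above the handle next.

```bash
python3 -m inch '[[[-0.62,-0.36,0],0,-1],[[-0.62,-0.36,0],0,-1],[[-0.62,-0.36,0],0,-1],[[-0.62,-0.36,0],0,-1],[[-0.62,-0.36,0],0,-1],[[-0.62,-0.36,0],0,-1],[[-0.62,-0.36,0],0,-1],[[-0.62,-0.36,0],0,-1],[[-0.62,-0.36,0],0,-1],[[-0.62,-0.36,0],0,-1]]'
python3 -m inch '[[[0,0,0],-1,-1],[[0,0,0],-1,-1],[[0,0,0],-1,-1],[[0,0,0],-1,-1],[[0,0,0],-1,-1],[[0,0,0],-1,-1],[[0,0,0],-1,-1],[[0,0,0],-1,-1],[[0,0,0],-0.6,-1],[[0,0,0],0,-1]]'
python3 - <<'E'
from h import *
print(env.state())
Z={"dish":40,"dish_grip":62,"dish_lip":63.5,"dish_middle":47,"soap_center":65,"outlet":205,"basin":0,"stand":0}
for c in ["wrist","top","scene"]:
    p=eyes.read_camera(c);save(p,c+"1.png");print(c)
    for n,z in Z.items():
        for d in eyes.spot_point(n,p)[:3]:
            print(n,round(d["score"],2),np.round(d["centre"]),np.round(atz(p,d["centre"],z)))
E
```

```text
t: 2.75
eef_pos: [517.5, 195.1, 214.8]
tcp_rot: [3.141, 0.0, 2.672]
ft_force: [0.0, 0.9, 0.3]
opening: 1.001
grip_force: 0.0
t: 4.0
eef_pos: [516.9, 196.3, 214.7]
tcp_rot: [3.142, 0.0, -2.861]
ft_force: [1.2, -0.2, -0.1]
opening: 1.001
grip_force: 0.0
{'t': 4.0, 'joints': array([ 2.43485943e-01,  3.88534890e-01,  1.73727412e+00,  8.05669444e-05,
        1.01561850e+00, -1.60768608e+00]), 'qvel': array([ 2.69838692e-05,  1.87212141e-03,  1.61320688e-03, -6.93410627e-04,
       -2.97500545e-04,  2.98304967e-02]), 'tau': array([-5.23033334e-03, -5.28776300e+01, -2.44354641e+01, -3.82018788e-02,
        7.99766975e-02, -4.61704507e-01]), 'eef_pos': array([516.85473896, 196.31633071, 214.68837005]), 'tcp_rot': array([ 3.14153032e+00,  1.67557111e-04, -2.86125942e+00]), 'ft_force': array([ 1.22932101, -0.22963834, -0.05738911]), 'moment': array([0.08509487, 0.01981968, 0.04936881]), 'grip_force': 0.0, 'opening': 1.0011852449458503}
wrist
dish 0.72 [ 38. 347.] [374. 179.  40.]
dish 0.71 [280. 321.] [607. 222.  40.]
dish_middle 0.55 [ 31. 347.] [370. 178.  47.]
soap_center 0.58 [292. 319.] [
[... 485 characters left out ...]
 205.]
basin 0.78 [183. 373.] [ 597. -189.    0.]
scene
dish 0.94 [205. 453.] [302. 444.  40.]
dish 0.68 [213. 372.] [404. 172.  40.]
dish 0.61 [250. 382.] [589. 215.  40.]
dish_grip 0.79 [228. 386.] [506. 223.  62.]
dish_grip 0.6 [187. 381.] [273. 193.  62.]
dish_grip 0.55 [218. 483.] [392. 533.  62.]
dish_lip 0.89 [245. 355.] [610. 132.  64.]
dish_lip 0.79 [187. 475.] [208. 525.  63.]
dish_lip 0.67 [205. 341.] [407.  68.  63.]
dish_middle 0.74 [205. 448.] [317. 426.  47.]
dish_middle 0.69 [250. 383.] [599. 217.  47.]
dish_middle 0.66 [287. 382.] [758. 223.  47.]
soap_center 0.67 [246. 384.] [599. 220.  65.]
outlet 0.75 [194. 247.] [ 602. -196.  205.]
stand 0.65 [266. 384.] [616. 225.   0.]
```

```bash
cat > ov.py <<'E'
from h import *
import sys
def draw(p,C,yaw,z0,name):
    im=p["pixels"][:,:,::-1].copy();c,s=np.cos(yaw),np.sin(yaw)
    W=lambda x,y,z:proj(p,[C[0]+c*x-s*y,C[1]+s*x+c*y,z0+z])
    def pl(P,col): cv2.polylines(im,[np.array([[round(q[1]),round(q[0])] for q in P])],True,col,1)
    pl([W(67*np.cos(a),67*np.sin(a),29) for a in np.linspace(0,6.28,60)],(0,0,255))
    pl([W(x,y,36) for x,y in [(-6,-61),(6,-61),(6,-125),(-6,-125)]],(0,255,0))
    pl([W(18*np.cos(a),18*np.sin(a),25) for a in np.linspace(0,6.28,30)],(255,0,0))
    q=W(88,0,23.5);cv2.circle(im,(round(q[1]),round(q[0])),3,(255,0,255),1)
    cv2.imwrite("pics/"+name,im)
E
python3 - <<'E'
from ov import *
p=eyes.read_camera("wrist")
draw(p,(605,220),np.radians(-74.5),40,"w2.png")
ms=eyes.cut_out("dish",p)
for m in ms[:3]: print(m["score"],m["centre"],m["mask"].sum())
E
```

```text
0.71 [48.7, 348.7] 20518
0.68 [268.7, 321.0] 9474
0.66 [35.9, 611.0] 5464
```

View pics/w2.png

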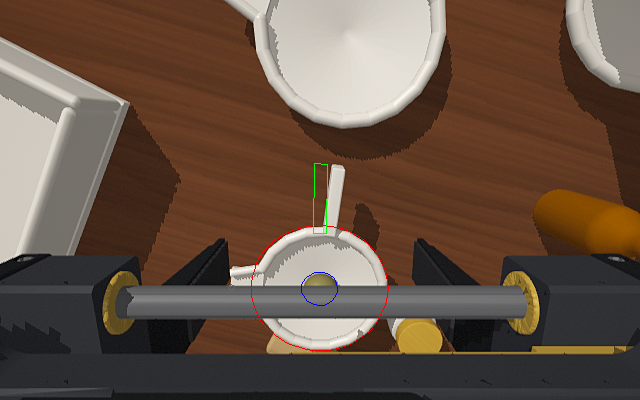

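Run:
```python
from ov import *
p=eyes.read_camera("wrist")
for d in (-81,-82.5,-84):
    a=np.radians(d);R=np.array([[np.cos(a),-np.sin(a)],[np.sin(a),np.cos(a)]]);print(d,np.round(proj(p,list(R@[0,-125]+[605,220])+[76]),1))
draw(p,(604.5,220),np.radians(-82.5),40,"w3.png")
im=cv2.imread("pics/w3.png")[140:370,200:430];cv2.imwrite("pics/w3.png",cv2.resize(im,None,fx=2.5,fy=2.5,interpolation=0))
```

```text
-81 [164.6 336.6]
-82.5 [165.1 340.3]
-84 [165.7 344. ]
```

View pics/w3.png

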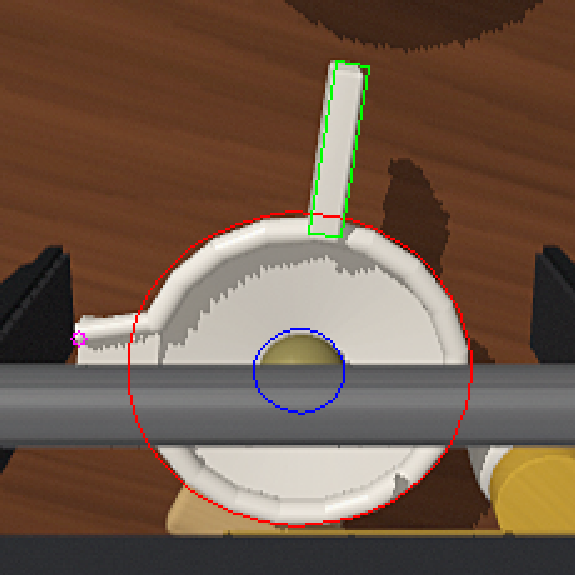

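```bash
python3 -m inch '[[[0,0,0],0.81,-1],[[0,0,0],0.81,-1],[[0,0.18,0],0,-1],[[0,0,0.5],0,-1],[[0,0,0.5],0,-1],[[0,0,0.5],0,-1],[[0,0,0.5],0,-1],[[0,0,0.4],0,-1],[[0,0,0.3],0,-1],[[0,0,0.16],0,-1]]'
python3 - <<'E'
from ov import *
p=eyes.read_camera("wrist");print(env.state()["eef_pos"],env.state()["tcp_rot"])
draw(p,(604.5,219.7),np.radians(-82),40,"w4.png")
E
```

```text
t: 6.75
eef_pos: [515.1, 207.5, 42.2]
tcp_rot: [-3.142, -0.001, -3.001]
ft_force: [0.3, -0.3, -0.5]
opening: 1.0
grip_force: 0.0
[514.8403134  207.31679928  41.52157379] [-3.14145524e+00 -1.61241169e-03 -3.00088491e+00]
```

View pics/w4.png

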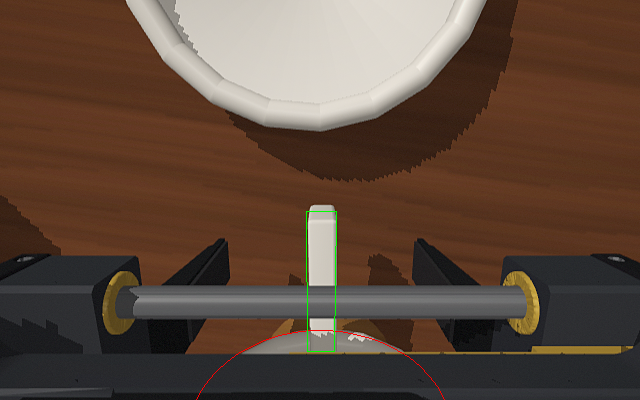

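```bash
python3 -m inch '[[[0,0,0],0,0],[[0,0,0],0,0.4],[[0,0,0],0,0.6],[[0,0,0],0,0.66],[[0,0,0],0,0.7],[[0,0,0],0,0.74],[[0,0,0],0,0.78],[[0,0,0],0,1],[[0,0,0],0,1],[[0,0,0],0,1]]'
python3 -m inch '[[[0,0,-0.03],0,1],[[0,0,-0.06],0,1],[[0,0,-0.1],0,1],[[0,0,-0.14],0,1],[[0,0,-0.14],0,1],[[0,0,-0.14],0,1],[[0,0,-0.1],0,1],[[0,0,-0.06],0,1],[[0,0,-0.03],0,1],[[0,0,0],0,1]]'
python3 - <<'E'
from h import *
s=env.state();print(s["eef_pos"],s["moment"])
p=eyes.read_camera("scene")
cv2.imwrite("pics/s5.png",cv2.resize(p["pixels"][180:300,300:460,::-1],None,fx=4.5,fy=4.5))
E
```

```text
t: 8.05
eef_pos: [515.3, 207.0, 43.0]
tcp_rot: [3.142, 0.0, -3.002]
ft_force: [0.3, 1.2, 0.4]
opening: 0.124
grip_force: 30.0
t: 9.3
eef_pos: [515.3, 207.0, 91.0]
tcp_rot: [3.142, -0.0, -3.002]
ft_force: [-0.5, -0.9, -1.6]
opening: 0.123
grip_force: 30.0
[515.31503375 206.99379954  90.98994448] [ 0.03635336  0.10306037 -0.00357344]
```

View pics/s5.png

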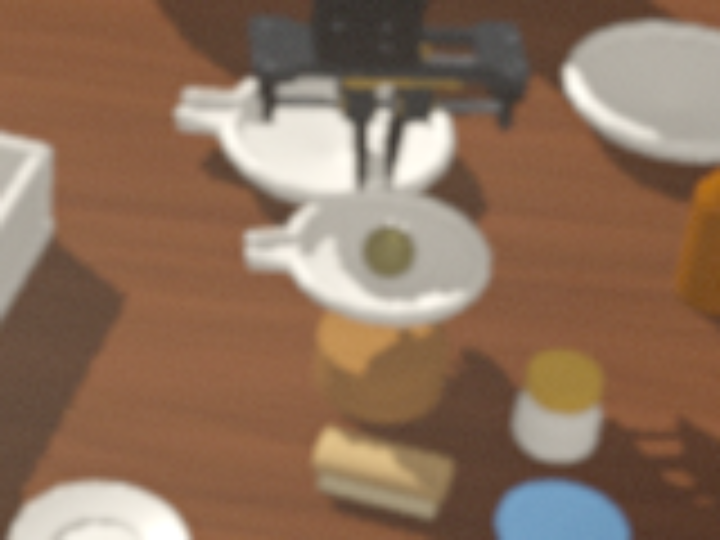

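The dish is lifted and the ball sits at its middle (crop pixel 388,252), with the rim looking level. Next I'm raising it further and measuring the basin with an overlay.

```bash
python3 -m inch '[[[0,0,-0.03],0,1],[[0,0,-0.06],0,1],[[0,0,-0.09],0,1],[[0,0,-0.12],0,1],[[0,0,-0.12],0,1],[[0,0,-0.12],0,1],[[0,0,-0.09],0,1],[[0,0,-0.06],0,1],[[0,0,-0.03],0,1],[[0,0,0],0,1]]'
cat > bas.py <<'E'
from h import *
def draw(p,C,deg,name,box,f):
    a=np.radians(deg);c,s=np.cos(a),np.sin(a);im=p["pixels"][:,:,::-1].copy()
    r0,r1,c0,c1=box;im=cv2.resize(im[r0:r1,c0:c1],None,fx=f,fy=f,interpolation=cv2.INTER_CUBIC)
    def W(x,y,z):
        q=proj(p,[C[0]+c*x-s*y,C[1]+s*x+c*y,z]);return [round((q[1]-c0+.5)*f),round((q[0]-r0+.5)*f)]
    cv2.polylines(im,[np.array([W(*q,80) for q in [(130,150),(130,-150),(-130,-150),(-130,150)]])],True,(0,0,255),1)
    cv2.polylines(im,[np.array([W(*q,80) for q in [(78,138),(78,-138),(-118,-138),(-118,138)]])],True,(255,0,0),1)
    cv2.polylines(im,[np.array([W(0,0,239),W(105,0,239)])],False,(0,255,0),1)
    cv2.circle(im,tuple(W(0,0,205)),4,(255,0,255),1)
    for y in(55,-55): cv2.circle(im,tuple(W(105,y,124)),4,(0,255,0),1)
    cv2.imwrite("pics/"+name,im)
E
python3 - <<'E'
from bas import *
p=eyes.read_camera("top")
draw(p,(590,-190),-9,"b6.png",(130,240,320,440),6)
E
```

```text
t: 10.6
eef_pos: [515.3, 207.0, 134.2]
tcp_rot: [3.142, -0.0, -3.002]
ft_force: [-0.0, -1.0, -2.1]
opening: 0.125
grip_force: 30.0
```

View pics/b6.png

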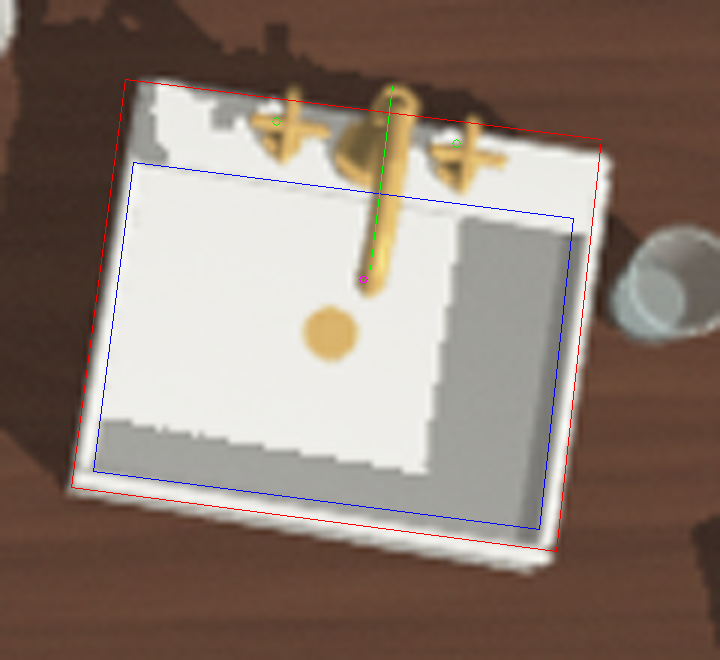

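Run:
```python
from bas import *
p=eyes.read_camera("top")
draw(p,(585,-194),-10.8,"b7.png",(130,240,320,440),6)
q=eyes.read_camera("scene")
draw(q,(585,-194),-10.8,"b8.png",(180,280,180,320),5)
```

```text
(no output)
```

View pics/b7.png

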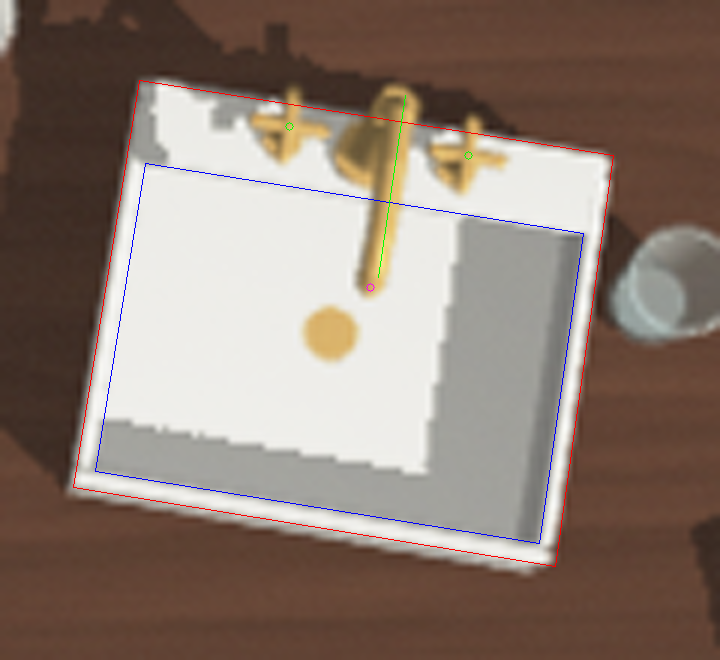

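View pics/b8.png

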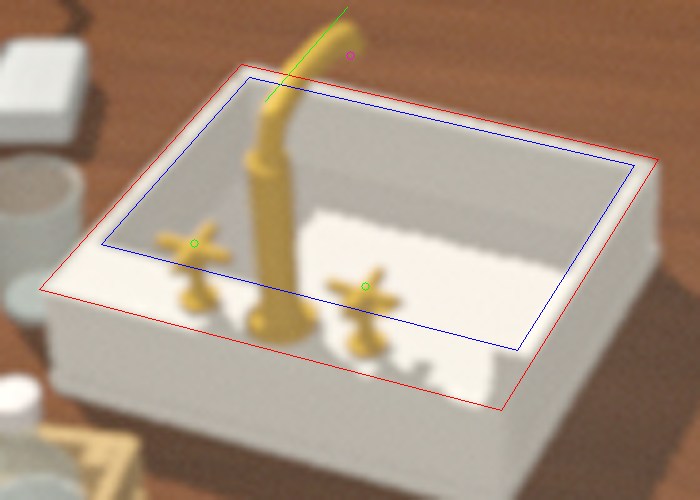

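The model now fits the top view within about a pixel, giving the basin at about (584,-193) with yaw -10.8°. I'll turn the dish first, then carry it over.

```bash
python3 -m inch '[[[0,0,0],0.2,1],[[0,0,0],0.4,1],[[0,0,0],0.6,1],[[0,0,0],0.8,1],[[0,0,0],0.8,1],[[0,0,0],0.8,1],[[0,0,0],0.8,1],[[0,0,0],0.8,1],[[0,0,0],0.8,1],[[0,0,0],0.8,1]]'
python3 -m inch '[[[0,0,0],0.8,1],[[0,0,0],0.8,1],[[0,0,0],0.8,1],[[0,0,0],0.8,1],[[0,0,0],0.8,1],[[0,0,0],0.8,1],[[0,0,0],0.8,1],[[0,0,0],0.8,1],[[0,0,0],0.8,1],[[0,0,0],0.8,1]]'
python3 -m inch '[[[0,0,0],0.8,1],[[0,0,0],0.8,1],[[0,0,0],0.8,1],[[0,0,0],0.8,1],[[0,0,0],0.8,1],[[0,0,0],0.8,1],[[0,0,0],0.8,1],[[0,0,0],0.66,1],[[0,0,0],0.45,1],[[0,0,0],0.25,1]]'
cat > chk.py <<'E'
from h import *
s=env.state();P=s["eef_pos"];w=s["tcp_rot"][2];print(s["t"],P,np.degrees(w))
C=P[:2]-90*np.array([np.cos(w),np.sin(w)]);u=P[2]-3
print("dish model",C,u)
L=C+88*np.array([np.cos(w+np.pi/2),np.sin(w+np.pi/2)]);print("lip model",L)
for c in ["top","scene"]:
    p=eyes.read_camera(c)
    for n,z in {"soap_center":25,"dish_middle":7,"dish_lip":23.5,"dish_grip":22,"outlet":205-u}.items():
        for d in eyes.spot_point(n,p): 
            X=atz(p,d["centre"],u+z)
            if np.hypot(*(X[:2]-C))<130: print(c,n,round(d["score"],2),np.round(X))
g=np.array([600.9,-104.6])-P[:2];x=np.array([np.cos(w),np.sin(w)]);y=np.array([np.sin(w),-np.cos(w)])
print("to go units",g@x/60,g@y/60,"turn",(np.degrees(w)-79.2)/5)
E
python3 chk.py
```

```text
t: 12.0
eef_pos: [515.3, 207.0, 134.2]
tcp_rot: [3.141, -0.0, 2.684]
ft_force: [0.1, 0.6, -1.7]
opening: 0.119
grip_force: 30.0
t: 13.25
eef_pos: [515.4, 207.0, 134.2]
tcp_rot: [3.141, -0.0, 1.986]
ft_force: [0.2, 0.1, -1.8]
opening: 0.125
grip_force: 30.0
t: 14.5
eef_pos: [515.4, 207.0, 134.3]
tcp_rot: [3.141, -0.0, 1.38]
ft_force: [-0.5, 0.5, -0.3]
opening: 0.125
grip_force: 30.0
14.5 [515.42476389 207.04804148 134.25968528] 79.07547939367568
dish model [498.3683536 118.6790488] 131.2596852794416
lip model [411.96311631 135.35642775]
top soap_center 0.63 [501. 112. 156.]
top dish_middle 0.92 [493. 118. 138.]
top dish_lip 0.76 [412. 136. 155.]
top dish_lip 0.18 [503. 105. 155.]
top dish_grip 0.73 [495. 120. 153.]
top dish_grip 0.42 [419. 137. 153.]
scene soap_center 0.42 [510. 109. 156.]
scene dish_middle 0.57 [491. 120. 138.]
scene dish_middle 0.57 [549. 184. 138.]
scene dish_lip 0.61 [403. 129. 155.]
scene dish_grip 0.8 [517. 214. 153.]
scene outlet 0.42 [474. 132. 205.]
to go units -4.830022740849151 2.38314025498294 turn -0.0249041212648649
```

```bash
python3 -m inch '[[[-0.04,0.02,0],0,1],[[-0.08,0.04,0],0,1],[[-0.12,0.06,0],0,1],[[-0.16,0.08,0],0,1],[[-0.2,0.1,0],0,1],[[-0.2,0.1,0],0,1],[[-0.2,0.1,0],0,1],[[-0.2,0.1,0],0,1],[[-0.2,0.1,0],0,1],[[-0.2,0.1,0],0,1]]'
python3 -m inch '[[[-0.2,0.1,0],0,1],[[-0.2,0.1,0],0,1],[[-0.2,0.1,0],0,1],[[-0.2,0.1,0],0,1],[[-0.2,0.1,0],0,1],[[-0.2,0.1,0],0,1],[[-0.16,0.08,0],0,1],[[-0.12,0.06,0],0,1],[[-0.08,0.04,0],0,1],[[-0.04,0.02,0],0,1]]'
python3 chk.py
```

```text
t: 16.35
eef_pos: [544.7, 102.8, 134.2]
tcp_rot: [3.142, -0.0, 1.382]
ft_force: [0.9, 1.2, -1.4]
opening: 0.127
grip_force: 30.0
t: 17.6
eef_pos: [573.7, 0.2, 134.2]
tcp_rot: [3.142, -0.0, 1.382]
ft_force: [0.1, 0.5, -2.5]
opening: 0.122
grip_force: 30.0
17.6 [5.73654763e+02 2.34951949e-01 1.34211017e+02] 79.18197800542819
dish model [556.76263851 -88.16559169] 131.21101701798455
lip model [470.32655139 -71.64884731]
top soap_center 0.53 [557. -97. 156.]
top dish_lip 0.63 [474. -74. 155.]
top dish_grip 0.55 [477. -67. 153.]
top outlet 0.87 [ 595. -191.  205.]
top outlet 0.44 [547. -89. 205.]
top outlet 0.4 [536. -95. 205.]
scene soap_center 0.54 [558. -94. 156.]
scene dish_middle 0.56 [551. -89. 138.]
scene dish_lip 0.77 [460. -77. 155.]
scene dish_grip 0.68 [576.   9. 153.]
scene outlet 0.64 [ 597. -188.  205.]
to go units -1.6309697786255986 0.7739590424321455 turn -0.00360439891436215
```

```bash
python3 -m inch '[[[-0.05,0.03,0],0,1],[[-0.1,0.05,0],0,1],[[-0.15,0.08,0],0,1],[[-0.2,0.1,0],0,1],[[-0.22,0.115,0],0,1],[[-0.22,0.115,0],0,1],[[-0.22,0.115,0],0,1],[[-0.2,0.105,0],0,1],[[-0.15,0.08,0],0,1],[[-0.09,0.045,0],0,1]]'
python3 chk.py
python3 - <<'E'
from bas import *
a=eyes.read_camera("top");b=eyes.read_camera("scene")
A=cv2.resize(a["pixels"][130:230,320:420],None,fx=4,fy=4);B=cv2.resize(b["pixels"][170:270,200:300],None,fx=4,fy=4)
cv2.imwrite("pics/f9.png",np.hstack([A,B])[:,:,::-1])
E
```

```text
t: 19.45
eef_pos: [604.9, -103.9, 134.2]
tcp_rot: [-3.142, -0.0, 1.382]
ft_force: [0.3, 0.1, -1.5]
opening: 0.124
grip_force: 30.0
19.45 [ 604.92012803 -103.88506509  134.1694363 ] 79.16507288626664
dish model [ 588.00192125 -192.28062086] 131.16943629948074
lip model [ 501.57071117 -175.73837423]
top soap_center 0.44 [ 592. -194.  156.]
top dish_middle 0.91 [ 585. -210.  138.]
top dish_lip 0.71 [ 505. -182.  155.]
top dish_grip 0.47 [ 501. -181.  153.]
top outlet 0.76 [ 584. -196.  205.]
scene dish_middle 0.73 [ 576. -201.  138.]
scene dish_lip 0.79 [ 505. -188.  155.]
scene dish_grip 0.85 [608. -94. 153.]
scene outlet 0.58 [ 573. -200.  205.]
to go units -0.024298226976321134 -0.06356778417242114 turn -0.0069854227466720435
```

View pics/f9.png

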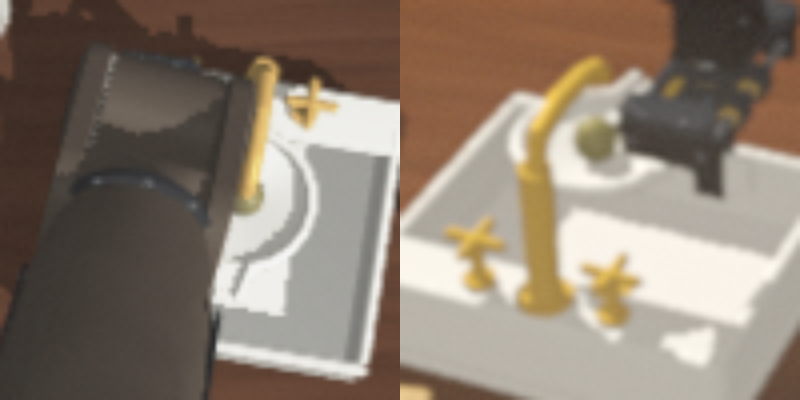

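The dish is under the spout, with the soap (left half at 247,197; right half at 597,138) directly below the mouth, and the lip points towards the robot. I'll let it settle and hand it in.

```bash
python3 -m inch '[[[0,0,0],0,1],[[0,0,0],0,1],[[0,0,0],0,1],[[0,0,0],0,1],[[0,0,0],0,1],[[0,0,0],0,1],[[0,0,0],0,1],[[0,0,0],0,1],[[0,0,0],0,1],[[0,0,0],0,1]]' && python3 -c "
from cell import env
print(env.job_done())"
```

```text
t: 21.4
eef_pos: [604.8, -103.3, 134.2]
tcp_rot: [3.142, -0.0, 1.382]
ft_force: [0.1, -0.3, -1.5]
opening: 0.122
grip_force: 30.0
the job is handed in; nothing more can be done
None
```

I handed the job in at about 21 s with the gripper still holding the dish by its handle: by my measurements its middle is within about 5 mm of the spout mouth, underside about 131 mm up, lip pointing away from the tap and the soap in the middle; the hand-in call gave no verdict.

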